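# Tilt the counting tray and scoop up the tubes for weighing

### The job

Raise the tray by its tongue as far as its stiff hinge goes, so that the four tubes roll together at its low end, and leave it raised. Then push the scoop down along the sloping tray floor, nose first and in under the end wall, until all four tubes are on it, lift them all out together, and gently set the loaded scoop down flat with its pan in the middle of the scale's plate and let go. Do not touch the tubes with the gripper, do not drop any, and do not disturb the other things on the worktop.

Things in the scene. Friction and masses are not known exactly. Their poses are not given: they have to be found in the camera images.
- tray (a joint): Angle of the tilting tray (rad): 0 = level, grows as the far end (with the tongue) is raised; end stop at 0.45 (26 deg). The hinge line is along the tray's y axis through point tray_low. The hinge is stiff (about 2.4 N m of friction): lifting at the tongue takes about 10 to 12 N, and the tray stays where it is left.
- tray_low (a point): On the tray: middle of the foot of the inner face of the low (hinged) end wall, at floor level, on the hinge line, 40 mm above the worktop. Its axes turn with the tray: x runs along the tray floor from the low end toward the tongue end (up the slope when raised), y across, z out of the floor.
- tray_tongue (a point): Grip point of the black tongue sticking out of the middle of the tray's open end: a bar 70 mm long along x, 20 mm wide (y), 18 mm high, top 1.5 mm below floor level, nothing beside it. It lies at x 272, z -10 mm in the frame of tray_low: 30 mm above the worktop when level. Turns with the tray.
- stand: Fixed stand under the aluminium tray; origin on the worktop, x to the tongue; tray_low is at x -115, z 40 mm. Tray floor 230 mm long, 102 mm wide inside; side walls 4 mm thick, 27.5 mm high; wall at the low end 60 mm high, with a slot 9 mm high under it, full width, through which the scoop's nose (no tube) can pass, room for 60 mm beyond; no wall at the tongue end.
- scoop: Loose open-sided steel scoop, about 0.18 kg; origin under the middle of its pan, nose toward -x. Pan x -70 to 70 mm, 70 mm wide, flat underside, floor 2 mm thick; a ramp at the nose rises to the first of four cross ribs 6 mm high at x -54, -28, -2 and 24: the tubes lie across the pan, overhanging, one behind each rib, and stay there even nose-down. Back wall 58 mm high at x 67; no side walls.
- scoop_grip (a point): Grip point on the scoop's black handle, at x 114, z 45 mm in the scoop's frame. The handle is a level bar behind the back wall, 22 mm wide (y), 22 mm high, from x 75 to 167 mm, free on both sides, above and below.
- scale: Fixed low bench scale; origin on the worktop under the middle of its steel plate; x, y along its sides. Plate 180 (x) x 140 (y) mm, its flat top 25 mm above the worktop; a lower display foot (16 mm high) sticks out at -x to 140 mm from the origin.
- tube1: One of four alike capped glass tubes, a cylinder 90 mm long and 24 mm across, about 35 g. It starts lying across the level tray, its axis along the tray's y, and rolls and slides easily on tray and scoop. Origin at its middle; own y = its axis. It turns as it rolls.
- tube2: One of four alike capped glass tubes, a cylinder 90 mm long and 24 mm across, about 35 g. It starts lying across the level tray, its axis along the tray's y, and rolls and slides easily on tray and scoop. Origin at its middle; own y = its axis. It turns as it rolls.
- tube3: One of four alike capped glass tubes, a cylinder 90 mm long and 24 mm across, about 35 g. It starts lying across the level tray, its axis along the tray's y, and rolls and slides easily on tray and scoop. Origin at its middle; own y = its axis. It turns as it rolls.
- tube4: One of four alike capped glass tubes, a cylinder 90 mm long and 24 mm across, about 35 g. It starts lying across the level tray, its axis along the tray's y, and rolls and slides easily on tray and scoop. Origin at its middle; own y = its axis. It turns as it rolls.
- date_stamp: Bystander: wooden-handled hand stamp, 25x36x70 mm, standing. Origin under its middle. Leave alone.
- marker: Bystander: black marker pen, 135 mm, lying. Origin under its middle. Leave alone.
- tape_roll: Bystander: roll of brown tape, 96 mm across, 24 high, lying flat. Origin under its middle. Leave alone.
- gel: Bystander: pump bottle of hand gel, 173 mm tall. Origin under its middle. Leave alone.
- carton_flat: Bystander: white medicine carton, 51x116x78 mm. Origin under its middle. Leave alone.
- calculator: Bystander: pocket calculator, 112x68x12 mm. Origin under its middle. Leave alone.

How it is judged:
By the outcome, as a careful person would: the job done as asked, in the order asked, and still so for the second after the job is handed in, with the robot touching nothing.
It also fails if it takes over 64 s, if anything falls off the work surface, if the arm or the gripper's body presses on something with over 40 N, if the wrist force passes 120 N, or if a joint passes its speed limit or range.

### The arm

A 6-joint arm with a two-finger parallel gripper is mounted at the origin on a cart in front of the work surface, level with it; the furniture and walls round the work are solid. World frame = base frame: x ahead of the robot, y to its left, z up, the work surface at z = 0. Lengths are in m, angles in rad, forces in N, time in s.
With the tool pointing down it reaches from about 0.225 to 0.875 m from the base axis. Payload 3.4 kg.
Tool frame: the origin (TCP) lies midway between the tips of the shut fingers; the grasp point (between the pads) lies 19 mm behind it (manip.pinch_z is the distance from the TCP to the grasp point, in m); z points along the fingers, y is the line along which they close (so a half turn about z gives the same grasp; the last joint's range is limited). The gripper opens to 85 mm and grips with 20 to 120 N. Pads are 22 mm wide; open, the fingers measure 114 mm over their backs; the gripper's body (76 mm by 85 mm) begins 54 mm behind the grasp point. The pads swing forward as they close: fully open they stand 13 mm farther back than shut.
Start: joints at [-1.295, 0.276, 1.505, -0, 1.361, -0.121], TCP at [0.222, -0.53, 0.231] pointing down, gripper open.
Joint ranges: [-2.89, 2.89], [-0.75, 2.08], [0.22, 2.7], [-1.18, 4.32], [0.11, 2.71], [-2.7, 2.7]. Speed limits (rad/s): [2.57, 2.57, 3.14, 3.14, 3.14, 3.14].

### API

Orientations are given as a unit quaternion [w, x, y, z].
In Python, from rig import manip gives the robot as it stands.
- The arm moves only by the tool carry_out, never from a script. Its arguments are lists of equal length, an entry for each row: "delta_pos": the shift along the tool's x, y, z scaled (see below), a list of three; "turn": the turn, a rotation vector about the tool's x, y, z scaled (see below), a list of three; "claw": the closure, from -1 (fully open) to 1 (shut). A call has 1 to 12 rows; each row is the pose to reach, as a shift and turn from the pose commanded when the call began, along the tool's axes at that moment; what a row does not reach only later rows make up. The controller multiplies each number of a shift by 400 mm and each number of a turn by 30 degrees. A row lasts 1/10 s, in which the tool goes at most 50 mm and 8.59 degrees, less where a joint would pass 70% of its speed; a pose out of reach is approached as far as the arm can. A call with a number of a shift or a turn outside -1 to 1 is refused whole. A call with a gripper value outside its range is refused whole. The fingers move at their own pace and stop on an object; "force" is the grip in N (left out, the last holds). Time passes only in rows, so rows that repeat a pose let the fingers close. It gives the time, the measured TCP pose, the force, the opening and the grip force at its end, in the units of the state.
- manip.get_state(): the state, without advancing time (a new reading comes with each control period).
- manip.get_image(name): name is "side" or "top" or "wrist"; returns a dict with "image" (400x640x3 uint8, red, green, blue), "z_map" (400x640 float32, m along the optical axis (not along the pixel's ray), 0 where there is no reading), "fx", "fy", "cx", "cy" (pixels), "k1" (the pictures are not rectified: a ray, as slopes to the right and down, at radius r is drawn at 1 + k1 r^2 times it, then the intrinsics apply), "world_to_cam" (4x4, takes a point from world to camera coordinates). Camera axes: x right, y down, z forward; pixel columns grow to the right and rows downward; lengths in m; the calibration is good to about 2 mm. A picture is of the moment at which its call begins.
- manip.sign_off(): hands the job in; it is judged then, once.
Trained networks look in the newest picture that a camera, given by its name, has taken for a name from the list of things; names that differ only in an ending like _2 or _b are one class to them, and where a whole thing is asked for, a point or a joint stands for the part that bears it (a point fixed in the world has none). Each returns a list of dicts, best first, with "score" (0 to 1); they miss things now and then, are a little off and sometimes report something else, mostly with a low value. They report only what shows in the picture. A call takes as long as a camera call.
- manip.spot_in(camera, query): "point" ([x, y, z] in m, in world coordinates, good to about 4 mm: the middle of the surface that is visible of it).
- manip.place_of(camera, query): "point" ([x, y, z] in m, in world coordinates, good to about 4 mm: a listed point, or the origin of a listed thing).
The state is a dict: "clock": time; "qpos": joint angles; "qd": joint speeds; "effort": joint torques, N m; "position": TCP position; "ee_rot": TCP orientation; "contact_force": force on the tool from outside, world axes, zero at the start; "moment": the same for the moment, N m; "width": finger opening in m; "gripper_force": force on a finger pad.
Only numpy, scipy, OpenCV 4.12 (cv2) and the standard library are available. Lean on these libraries where they do the work, as an engineer would, in place of code of your own. Each camera call takes 0.05 s, during which the arm holds its last target. There are 200 camera calls.

## Working session

There is one attempt and no reset: what is moved stays moved. The work goes in short steps, Python scripts to look and compute and a tool call to move; the robot and the scene stay as the last step left them, time stands still between calls to the robot, and variables do not carry over. Pictures are saved under pics/ and viewed, at most 10 in all, crops included, and the job is handed in when it is done.

Besides the shell and the picture viewer there is one more tool, called after "Emit:" as name(argument=value, ...) on one line, values as JSON. carry_out: Moves the arm, as the interface text tells. Shifts and turns lie within -1 to 1; 1 stands for 400 mm of shift or 30 degrees of turn. Its arguments: {"type":"object","properties":{"delta_pos":{"type":"array","items":{"type":"array","items":{"type":"number","minimum":-1,"maximum":1}}},"turn":{"type":"array","items":{"type":"array","items":{"type":"number","minimum":-1,"maximum":1}}},"claw":{"type":"array","items":{"type":"number"}},"force":{"type":"number"}},"required":["delta_pos","turn","claw"]}

```bash
mkdir -p pics; ls; cat > h.py <<'E'
import numpy as np, cv2
from rig import manip
from scipy.spatial.transform import Rotation as R
np.set_printoptions(precision=4,suppress=True)
def rot(q): return R.from_quat([q[1],q[2],q[3],q[0]])
def cloud(im):
    z=im["z_map"]; h,w=z.shape
    u,v=np.meshgrid(np.arange(w),np.arange(h))
    x=(u-im["cx"])/im["fx"]; y=(v-im["cy"])/im["fy"]
    xd,yd=x.copy(),y.copy()
    for _ in range(6):
        f=1+im["k1"]*(x*x+y*y); x=xd/f; y=yd/f
    P=np.stack([x*z,y*z,z],-1); T=np.linalg.inv(im["world_to_cam"])
    W=P@T[:3,:3].T+T[:3,3]; W[z==0]=np.nan
    return W
def save(im,n,crop=None,s=1):
    a=cv2.cvtColor(im["image"],cv2.COLOR_RGB2BGR)
    if crop: a=a[crop[1]:crop[3],crop[0]:crop[2]]
    cv2.imwrite("pics/"+n+".png",cv2.resize(a,None,fx=s,fy=s))
def proj(im,p):
    c=im["world_to_cam"]@np.r_[p,1]; x,y=c[0]/c[2],c[1]/c[2]; f=1+im["k1"]*(x*x+y*y)
    return x*f*im["fx"]+im["cx"],y*f*im["fy"]+im["cy"]
E
python3 - <<'E'
from h import *
s=manip.get_state(); print(s, manip.pinch_z)
t=manip.get_image("top"); save(t,"top0")
sd=manip.get_image("side"); save(sd,"side0")
np.savez("/tmp/t.npz",W=cloud(t),im=t["image"]);np.savez("/tmp/s.npz",W=cloud(sd),im=sd["image"])
for q in ["tray_low","tray_tongue","stand","scoop","scoop_grip","scale","tube1","date_stamp","marker","tape_roll","gel","carton_flat","calculator"]:
    for c in ["top","side"]:
        for r in manip.place_of(c,q)[:4 if q=="tube1" else 1]:
            print(q,c,np.array(r["point"]),round(r["score"],2),np.array(proj(t if c=="top" else sd,r["point"])).round())
E
```

```text
pics
{'clock': 0.0, 'qpos': array([-1.295 ,  0.2766,  1.5061,  0.    ,  1.3607, -0.121 ]), 'qd': array([-0.0024, -0.0002, -0.0001,  0.0008, -0.0008, -0.0025]), 'effort': array([ -0.0018, -41.6775, -24.5807,  -0.0005,   0.0111,   0.    ]), 'position': array([ 0.2221, -0.5298,  0.2304]), 'ee_rot': array([-0.0009,  0.9804,  0.1971, -0.0001]), 'contact_force': array([ 0.3495,  0.1249, -0.4797]), 'moment': array([-0.0016,  0.02  ,  0.0549]), 'gripper_force': 0.0, 'width': 0.08526539206462763} 0.0187
tray_low top [ 0.3706 -0.0294  0.0417] 0.97 [329. 292.]
tray_tongue top [ 0.6489 -0.0394  0.0322] 0.78 [324. 173.]
tray_tongue side [ 0.6473 -0.0398  0.0335] 0.73 [342. 213.]
stand top [ 0.4839 -0.0313  0.0022] 0.71 [325. 243.]
stand side [ 0.4888 -0.0341  0.0006] 0.71 [293. 234.]
scoop top [ 0.4657  0.314  -0.0001] 0.77 [181. 261.]
scoop side [0.4634 0.3122 0.0019] 0.72 [243. 182.]
scoop_grip top [0.5774 0.2873 0.0413] 0.72 [187. 211.]
scale top [ 0.4823 -0.332   0.0026] 0.79 [449. 235.]
scale side [ 0.4883 -0.3304  0.0033] 0.83 [344. 296.]
tube1 top [ 0.5186 -0.0343  0.052 ] 0.98 [326. 226.]
[... 346 characters left out ...]
276  0.0019] 0.35 [343. 296.]
date_stamp top [ 0.3649  0.1915 -0.0004] 0.7 [234. 301.]
date_stamp side [ 0.3632  0.1853 -0.003 ] 0.47 [227. 208.]
marker top [ 0.3493 -0.1936  0.0003] 0.9 [399. 295.]
marker side [ 0.3485 -0.1925  0.0022] 0.57 [270. 280.]
tape_roll top [0.7802 0.0696 0.0031] 0.7 [276. 129.]
tape_roll side [0.7813 0.071  0.0016] 0.83 [360. 194.]
gel top [ 0.7673  0.2523 -0.005 ] 0.88 [206. 140.]
gel side [ 0.5185 -0.0327  0.0512] 0.66 [302. 217.]
carton_flat top [ 0.7613 -0.2685  0.0033] 0.62 [409. 128.]
carton_flat side [ 0.755  -0.2702 -0.0009] 0.95 [416. 255.]
calculator top [ 0.7774 -0.1003  0.0008] 0.65 [343. 126.]
calculator side [ 0.7853 -0.1008  0.0002] 0.97 [391. 221.]
```

View pics/top0.png

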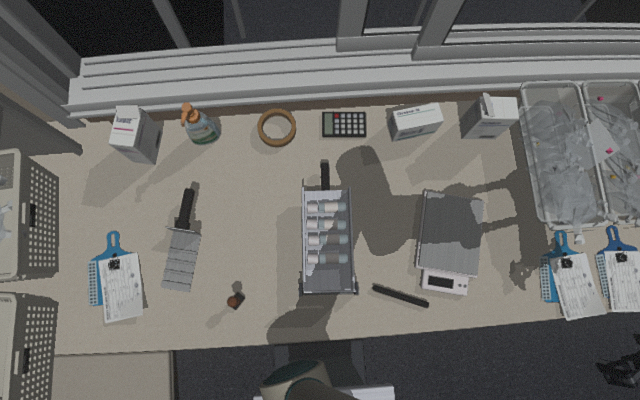

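View pics/side0.png

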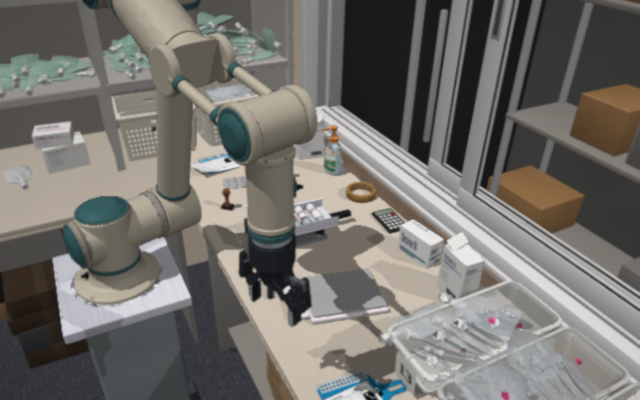

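The top view shows the tray at (327,243) with its tongue at (324,173), the scoop at (181,261) with its handle at (187,208), and the scale plate at (450,232) with its display toward the robot. The networks agree with the picture. Next I'll measure the yaws from depth.

```bash
python3 - <<'E'
from h import *
W=np.load("/tmp/t.npz")["W"]
def sel(c,r,z0,z1):
    P=W.reshape(-1,3); m=(np.hypot(P[:,0]-c[0],P[:,1]-c[1])<r)&(P[:,2]>z0)&(P[:,2]<z1); return P[m]
def rect(n,P):
    (c,s,a)=cv2.minAreaRect((P[:,:2]*1000).astype(np.float32)); 
    q=np.cov(P[:,:2].T); w,v=np.linalg.eigh(q); d=v[:,1]*np.sign(v[0,1])
    print(n,len(P),"c",np.array(c),"size",np.array(s),"ang",round(a,1),"pca yaw",round(np.degrees(np.arctan2(d[1],d[0])),1),"mean",P.mean(0),"zmed",np.median(P[:,2]))
rect("plate",sel((.485,-.331),.15,.018,.034))
rect("handle",sel((.577,.288),.075,.046,.064))
rect("pan",sel((.465,.313),.09,-.002+.004,.012))
rect("tongue",sel((.66,-.04),.035,.028,.05))
rect("tubes",sel((.5,-.034),.075,.054,.075))
rect("floor all",sel((.485,-.034),.15,.035,.2))
E
```

```text
plate 4942 c [ 463.8377 -323.9409] size [148.5349 232.0675] ang 76.0 pca yaw -13.6 mean [ 0.4744 -0.3255  0.0257] zmed 0.026217173027611396
handle 504 c [580.3281 288.6622] size [ 70.3302 100.5362] ang 78.1 pca yaw -12.5 mean [0.573  0.2889 0.0565] zmed 0.05699664454320186
pan 2037 c [462.2751 313.7382] size [177.6326 173.0565] ang 86.3 pca yaw -20.1 mean [0.4603 0.313  0.0041] zmed 0.0035882777037953284
tongue 168 c [650.7153 -42.5363] size [19.2865 49.6395] ang 85.8 pca yaw -2.1 mean [ 0.6492 -0.0418  0.0393] zmed 0.03942429013577292
tubes 1804 c [503.1398 -35.1935] size [113.3248 139.2626] ang 86.5 pca yaw -0.4 mean [ 0.5007 -0.0347  0.0635] zmed 0.06375133296798546
floor all 5408 c [498.389  -35.5664] size [136.0794 272.139 ] ang 86.9 pca yaw -2.8 mean [ 0.4839 -0.0347  0.052 ] zmed 0.043698211271625875
```

```bash
cat >> h.py <<'E'
Rx=R.from_euler('x',180,degrees=True)
def tool(yaw,tilt=0):  # tilt: fingers lean outward (rad), yaw deg
    return R.from_euler('z',yaw,degrees=True)*R.from_euler('y',-tilt)*Rx
def delta(p,Rt,p0=None,R0=None):
    s=manip.get_state()
    p0=s["position"] if p0 is None else p0; R0=rot(s["ee_rot"]) if R0 is None else R0
    d=R0.inv().apply(np.array(p)-p0)/.4; t=(R0.inv()*Rt).as_rotvec()/np.radians(30)
    print("d",d.round(4).tolist(),"t",t.round(4).tolist())
E
python3 - <<'E'
from h import *
delta((.42,-.27,.2),tool(-2.3)); delta((.645,-.0405,.10),tool(-2.3))
delta((.645,-.0405,.10),tool(-2.3),np.array((.42,-.27,.2)),tool(-2.3))
E
```

```text
d [0.7076, -0.4093, 0.0783] t [0.0002, -0.0, 0.8345]
d [1.4481, -0.7211, 0.3282] t [0.0002, -0.0, 0.8345]
d [0.539, -0.5959, 0.25] t [0.0, 0.0, 0.0]
```

Emit:
carry_out(delta_pos=[[0.7076,-0.4093,0.0783],[0.7076,-0.4093,0.0783],[0.7076,-0.4093,0.0783],[0.7076,-0.4093,0.0783],[0.7076,-0.4093,0.0783],[0.7076,-0.4093,0.0783],[0.7076,-0.4093,0.0783]], turn=[[0,0,0.8345],[0,0,0.8345],[0,0,0.8345],[0,0,0.8345],[0,0,0.8345],[0,0,0.8345],[0,0,0.8345]], claw=[-1,-1,-1,-1,-1,-1,-1])

```text
clock: 2.1
position: [0.4212, -0.2672, 0.1999]
ee_rot: [-0.0, 1.0, -0.019, 0.0]
contact_force: [-0.8, -0.4, -0.1]
width: 0.0852
gripper_force: 0.0
```

Emit:
carry_out(delta_pos=[[0.539,-0.5959,0.25],[0.539,-0.5959,0.25],[0.539,-0.5959,0.25],[0.539,-0.5959,0.25],[0.539,-0.5959,0.25],[0.539,-0.5959,0.25],[0.539,-0.5959,0.25],[0.539,-0.5959,0.25],[0.539,-0.5959,0.25]], turn=[[0,0,0],[0,0,0],[0,0,0],[0,0,0],[0,0,0],[0,0,0],[0,0,0],[0,0,0],[0,0,0]], claw=[-1,-1,-1,-1,-1,-1,-1,-1,-1])

```text
clock: 3.0
position: [0.6448, -0.0399, 0.0992]
ee_rot: [0.0, 1.0, -0.019, -0.001]
contact_force: [-0.2, 0.1, 0.5]
width: 0.0851
gripper_force: 0.0
```

```bash
python3 - <<'E'
from h import *
w=manip.get_image("wrist"); save(w,"w1")
s=manip.get_state(); print(s["clock"],s["position"],rot(s["ee_rot"]).as_euler('zyx',degrees=True),s["qpos"])
W=cloud(w);P=W.reshape(-1,3)
m=(abs(P[:,0]-.655)<.03)&(abs(P[:,1]+.04)<.04)&(P[:,2]>.030)&(P[:,2]<.05);Q=P[m]
print(len(Q),Q.mean(0),Q.min(0),Q.max(0),cv2.minAreaRect((Q[:,:2]*1000).astype(np.float32)))
for q in ["tray_tongue","tray_low"]:
  for r in manip.place_of("wrist",q)[:1]: print(q,r["point"],r["score"])
delta((.645,-.0405,.012),tool(-2.3))
E
```

```text
3.05 [ 0.6445 -0.0407  0.0998] [  2.2665  -0.0581 179.9668] [-0.1703  0.4725  1.5359 -0.0008  1.1341  1.4404]
2415 [ 0.6511 -0.0412  0.0371] [ 0.6251 -0.0517  0.0301] [ 0.6747 -0.0304  0.0397] ((649.6033935546875, -41.317176818847656), (19.598217010498047, 49.788658142089844), 87.31436157226562)
tray_tongue [0.64, -0.0369, 0.03] 0.74
d [0.0013, -0.0027, 0.2214] t [0.0011, -0.0004, -0.002]
```

View pics/w1.png

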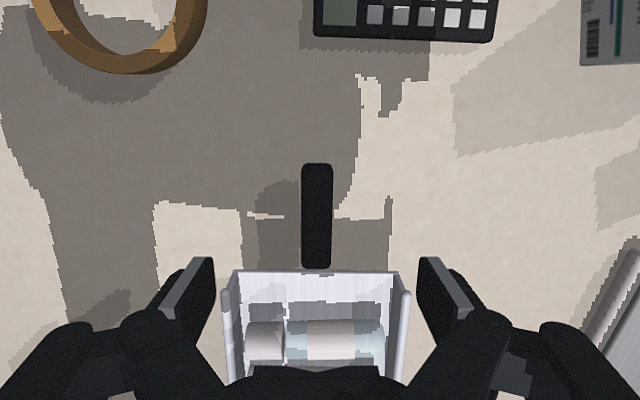

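The tongue shows from (317,163) to (317,268). Its far end is at x≈0.675, so its middle is x≈0.641. I'll descend and grip there.

Emit:
carry_out(delta_pos=[[-0.006,0.001,0.11],[-0.006,0.001,0.2],[-0.006,0.001,0.22],[-0.006,0.001,0.22],[-0.006,0.001,0.22],[-0.006,0.001,0.22],[-0.006,0.001,0.22],[-0.006,0.001,0.22],[-0.006,0.001,0.22]], turn=[[0,0,0],[0,0,0],[0,0,0],[0,0,0],[0,0,0],[0,0,0],[0,0,0],[0,0,0],[0,0,0]], claw=[-1,-1,-1,1,1,1,1,1,1], force=60)

```text
clock: 4.05
position: [0.6436, -0.0402, 0.0137]
ee_rot: [-0.0, 1.0, -0.021, 0.001]
contact_force: [-0.6, 1.7, 6.4]
width: 0.0189
gripper_force: 59.2
```

```bash
python3 - <<'E'
from h import *
s=manip.get_state(); print(s)
# arc: tool pose rotates about hinge
R0=tool(-2.3); p0=s["position"]; L=np.array([.3695,-.0297,.040]); ax=R.from_euler('z',-2.3,degrees=True)
for a in np.linspace(.45/10,.45,10):
    Q=ax*R.from_euler('y',-a)*ax.inv()
    delta(L+Q.apply(p0-L),Q*R0,p0,R0)
E
```

```text
{'clock': 4.05, 'qpos': array([-0.1708,  0.5558,  1.6342,  0.0013,  0.949 ,  1.4403]), 'qd': array([ 0.0009, -0.0008, -0.0016, -0.0015,  0.0002,  0.0007]), 'effort': array([ -1.1543, -48.0506, -17.595 ,  -0.746 ,  -0.3133,  -0.2794]), 'position': array([ 0.6436, -0.0402,  0.0137]), 'ee_rot': array([-0.0003,  0.9998, -0.0205,  0.0014]), 'contact_force': array([-0.6122,  1.6512,  6.3839]), 'moment': array([ 0.2905,  0.0749, -0.3089]), 'gripper_force': 59.233755469322205, 'width': 0.018895409147338532}
d [0.0023, -0.0, -0.0309] t [-0.0, 0.0859, -0.0]
d [0.0031, 0.0, -0.0619] t [-0.0, 0.1719, 0.0]
d [0.0026, 0.0, -0.0929] t [-0.0, 0.2578, 0.0]
d [0.0007, 0.0, -0.1238] t [-0.0, 0.3438, 0.0]
d [-0.0026, 0.0, -0.1547] t [0.0, 0.4297, 0.0]
d [-0.0073, 0.0, -0.1853] t [-0.0, 0.5157, 0.0]
d [-0.0133, 0.0, -0.2157] t [0.0, 0.6016, 0.0]
d [-0.0208, 0.0, -0.2458] t [0.0, 0.6875, 0.0]
d [-0.0295, 0.0, -0.2755] t [-0.0, 0.7735, 0.0]
d [-0.0396, 0.0, -0.3048] t [0.0, 0.8594, 0.0]
```

Emit:
carry_out(delta_pos=[[0.001,0,-0.016],[0.0023,0,-0.031],[0.003,0,-0.046],[0.0031,0,-0.062],[0.003,0,-0.0775],[0.0026,0,-0.093],[0.0018,0,-0.108],[0.0007,0,-0.124],[-0.001,0,-0.139],[-0.0026,0,-0.155],[-0.0026,0,-0.155],[-0.0026,0,-0.155]], turn=[[0,0.043,0],[0,0.086,0],[0,0.129,0],[0,0.172,0],[0,0.215,0],[0,0.258,0],[0,0.3,0],[0,0.344,0],[0,0.387,0],[0,0.43,0],[0,0.43,0],[0,0.43,0]], claw=[1,1,1,1,1,1,1,1,1,1,1,1], force=80)

```text
clock: 5.25
position: [0.6426, -0.0401, 0.0748]
ee_rot: [0.002, 0.993, -0.02, 0.114]
contact_force: [3.7, 2.8, -1.7]
width: 0.0188
gripper_force: 79.4
```

```bash
python3 - <<'E'
from h import *
s=manip.get_state(); print(s["position"],s["contact_force"],s["moment"],s["width"],rot(s["ee_rot"]).as_euler('zyx',degrees=True))
R0=tool(-2.3,.225); p0=np.array([.6436,-.0402,.0137]); L=np.array([.3695,-.0297,.040]); ax=R.from_euler('z',-2.3,degrees=True)
f=lambda a:(lambda Q:(L+Q.apply(p0-L),Q*tool(-2.3)))(ax*R.from_euler('y',-a)*ax.inv())
b=f(.225); print(b[0])
for a in (.27,.315,.36,.405,.45,.465): delta(*f(a),*b)
E
```

```text
[ 0.6426 -0.0401  0.0748] [ 3.7428  2.7794 -1.656 ] [ 0.4543 -0.3686 -0.1489] 0.01880349837398047 [  2.3993  13.101  179.5007]
[ 0.6426 -0.0402  0.0756]
d [0.0023, 0.0, -0.0309] t [-0.0, 0.0859, 0.0]
d [0.0031, 0.0, -0.0619] t [-0.0, 0.1719, 0.0]
d [0.0026, 0.0, -0.0929] t [-0.0, 0.2578, 0.0]
d [0.0007, 0.0, -0.1238] t [-0.0, 0.3438, 0.0]
d [-0.0026, 0.0, -0.1547] t [0.0, 0.4297, 0.0]
d [-0.004, 0.0, -0.1649] t [-0.0, 0.4584, 0.0]
```

Emit:
carry_out(delta_pos=[[0.001,0,-0.016],[0.0023,0,-0.031],[0.003,0,-0.046],[0.0031,0,-0.062],[0.003,0,-0.0775],[0.0026,0,-0.093],[0.0018,0,-0.108],[0.0007,0,-0.124],[-0.001,0,-0.139],[-0.0026,0,-0.155],[-0.004,0,-0.165],[-0.004,0,-0.165]], turn=[[0,0.043,0],[0,0.086,0],[0,0.129,0],[0,0.172,0],[0,0.215,0],[0,0.258,0],[0,0.3,0],[0,0.344,0],[0,0.387,0],[0,0.43,0],[0,0.458,0],[0,0.458,0]], claw=[1,1,1,1,1,1,1,1,1,1,1,1])

```text
clock: 6.45
position: [0.6268, -0.0394, 0.1357]
ee_rot: [0.004, 0.973, -0.021, 0.231]
contact_force: [23.2, 4.3, -24.9]
width: 0.0186
gripper_force: 83.5
```

```bash
python3 - <<'E'
from h import *
s=manip.get_state(); print(s["position"],s["contact_force"],s["moment"],s["width"],rot(s["ee_rot"]).as_euler('zyx',degrees=True))
p0=np.array([.6436,-.0402,.0137]); L=np.array([.3695,-.0297,.040])
e=lambda p:np.arctan2(p[2]-L[2],np.hypot(*(p-L)[:2]))
print("angle",e(s["position"])-e(p0))
t=manip.get_image("top"); W=cloud(t); P=W.reshape(-1,3)
ax=R.from_euler('z',-2.3,degrees=True); q=ax.inv().apply(P-L)
m=(q[:,0]>.12)&(q[:,0]<.2)&(abs(q[:,1])<.045)&(q[:,2]>0)&(q[:,2]<.15)
f=np.polyfit(q[m,0],q[m,2],1); print("slope",np.arctan(f[0]),f[1],m.sum())
for r in manip.place_of("top","tube1")[:5]: print(ax.inv().apply(np.array(r["point"])-L),r["score"])
save(t,"top1",(230,150,430,330),3)
E
```

```text
[ 0.6268 -0.0394  0.1357] [ 23.2296   4.2853 -24.888 ] [ 0.9618 -1.1319  0.1292] 0.018573462467350296 [  2.6953  26.6969 178.9145]
angle 0.4514094288150539Traceback (most recent call last):
  File "<stdin>", line 9, in <module>
    raise TypeError("expected non-empty vector for x")
TypeError: expected non-empty vector for x
```

The tray is at its stop: angle 0.451 and the load has risen. Releasing, backing off, then moving to the scoop.

Emit:
carry_out(delta_pos=[[0.003,0,0.012],[0.003,0,0.012],[0.003,0,0.012],[0,0,-0.05],[0,0,-0.15],[0,0,-0.25],[0,0,-0.25]], turn=[[0,0,0],[0,0,0],[0,0,0],[0,0,0],[0,0,0],[0,0,0],[0,0,0]], claw=[-0.2,-0.2,-0.2,-0.2,-0.2,-0.2,-0.2])

```text
clock: 7.2
position: [0.5815, -0.039, 0.2344]
ee_rot: [0.006, 0.972, -0.019, 0.236]
contact_force: [1.0, -0.5, 0.7]
width: 0.0514
gripper_force: 0.0
```

```bash
python3 - <<'E'
from h import *
s=manip.get_state(); print(s["clock"],s["position"],s["contact_force"],s["width"])
delta((.576,.288,.14),tool(-12.5))
E
```

```text
7.2 [ 0.5815 -0.039   0.2344] [ 0.9598 -0.5375  0.704 ] 0.05143782580726516
d [-0.1488, -0.8169, 0.1862] t [-0.0754, -0.9081, 0.3345]
```

Emit:
carry_out(delta_pos=[[-0.06,-0.3,-0.06],[-0.1488,-0.8169,0.1862],[-0.1488,-0.8169,0.1862],[-0.1488,-0.8169,0.1862],[-0.1488,-0.8169,0.1862],[-0.1488,-0.8169,0.1862],[-0.1488,-0.8169,0.1862],[-0.1488,-0.8169,0.1862],[-0.1488,-0.8169,0.1862],[-0.1488,-0.8169,0.1862],[-0.1488,-0.8169,0.1862]], turn=[[-0.03,-0.3,0.1],[-0.0754,-0.9081,0.3345],[-0.0754,-0.9081,0.3345],[-0.0754,-0.9081,0.3345],[-0.0754,-0.9081,0.3345],[-0.0754,-0.9081,0.3345],[-0.0754,-0.9081,0.3345],[-0.0754,-0.9081,0.3345],[-0.0754,-0.9081,0.3345],[-0.0754,-0.9081,0.3345],[-0.0754,-0.9081,0.3345]], claw=[-1,-1,-1,-1,-1,-1,-1,-1,-1,-1,-1])

```text
clock: 8.3
position: [0.5743, 0.2875, 0.135]
ee_rot: [-0.001, 0.994, -0.11, -0.005]
contact_force: [-0.1, -0.2, -0.0]
width: 0.0857
gripper_force: 0.0
```

```bash
python3 - <<'E'
from h import *
w=manip.get_image("wrist"); s=manip.get_state(); print(s["clock"],s["position"],rot(s["ee_rot"]).as_euler('zyx',degrees=True),s["qpos"])
P=cloud(w).reshape(-1,3)
m=(np.hypot(P[:,0]-.58,P[:,1]-.288)<.085)&(P[:,2]>.048)&(P[:,2]<.060);Q=P[m]
ax=R.from_euler('z',-12.5,degrees=True); q=ax.inv().apply(Q-[.576,.288,0])
print("in scoop frame rel grip: x",q[:,0].min(),q[:,0].max(),"y",np.percentile(q[:,1],[2,50,98]),"z",np.median(q[:,2]))
b=(q[:,0]>-.025)&(abs(q[:,1])<.02); f=np.polyfit(q[b,0],q[b,1],1); print("yaw corr deg",np.degrees(np.arctan(f[0])),"y0",f[1],b.sum())
w2=q[(q[:,0]<-.03)]; print("wall",len(w2), w2.mean(0) if len(w2) else 0)
print(manip.place_of("wrist","scoop_grip")[:1])
t=manip.get_image("top"); P=cloud(t).reshape(-1,3);L=np.array([.3695,-.0297,.040])
q=R.from_euler('z',-2.3,degrees=True).inv().apply(P-L)
q=R.from_euler('y',.45).apply(q)
m=(q[:,0]>.12)&(q[:,0]<.2)&(abs(q[:,1])<.045)&(abs(q[:,2])<.03)
if m.sum()>9: print("tray slope extra",np.polyfit(q[m,0],q[m,2],1),m.sum())
for r in manip.place_of("top","tube1")[:5]:
    print(R.from_euler('y',.45).apply(R.from_euler('z',-2.3,degrees=True).inv().apply(np.array(r["point"])-L)),r["score"])
for yy in (-.055,.055):
    m=(q[:,0]>.11)&(q[:,0]<.22)&(abs(q[:,1]-yy)<.012)&(q[:,2]>.02)&(q[:,2]<.035); 
    if m.sum()>9: print("wall",yy,np.polyfit(q[m,0],q[m,1],1),m.sum())
save(t,"top1",(230,150,430,330),3)
save(w,"w2")
E
```

```text
8.35 [0.5744 0.2875 0.135 ] [  12.598    -0.5691 -179.8019] [0.3521 0.442  1.4932 0.0071 1.2145 2.1402]
in scoop frame rel grip: x -0.04631374725517005 0.053477013866539025 y [-0.0233  0.0032  0.0295] z 0.05505659506514593
yaw corr deg -0.138123816174897 y0 0.0032301595437014383 3786
wall 1388 [-0.0401  0.0032  0.0558]
[{'point': [0.5798, 0.2947, 0.0422], 'score': 0.87}]
tray slope extra [-0.0011 -0.001 ] 1490
[ 0.0839 -0.0024  0.011 ] 0.94
[ 0.0403 -0.0013  0.0084] 0.86
[0.063  0.0032 0.0103] 0.81
[0.0174 0.0031 0.0107] 0.67
wall -0.055 [-0.0011 -0.0527] 152
wall 0.055 [-0.0034  0.0543] 150
```

View pics/top1.png

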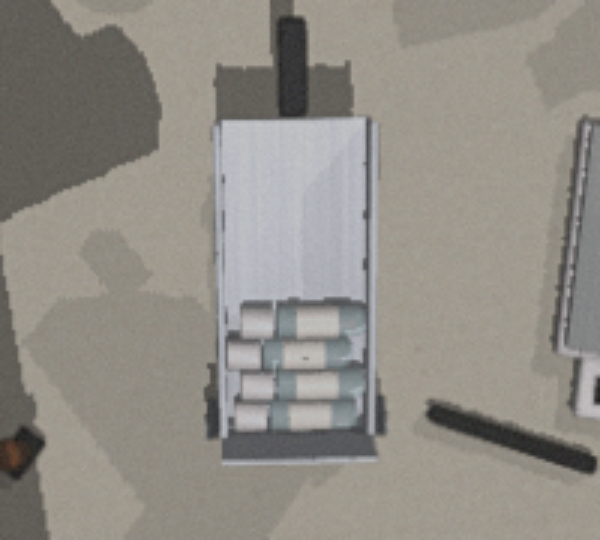

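Tray raised, with all four tubes packed at its low end (crop rows 320–415) against the wall. Now gripping the scoop handle about 6 mm nearer its back wall.

```bash
python3 - <<'E'
from h import *
delta((.571,.2924,.026),tool(-12.6))
E
```

```text
d [-0.0073, -0.0087, 0.2719] t [-0.0023, 0.0209, 0.0007]
```

Emit:
carry_out(delta_pos=[[-0.0073,-0.0087,0.1],[-0.0073,-0.0087,0.19],[-0.0073,-0.0087,0.255],[-0.0073,-0.0087,0.271],[-0.0073,-0.0087,0.271],[-0.0073,-0.0087,0.271],[-0.0073,-0.0087,0.271],[-0.0073,-0.0087,0.271],[-0.0073,-0.0087,0.271],[-0.0073,-0.0087,0.271],[-0.0073,-0.0087,0.271]], turn=[[-0.002,0.021,0],[-0.002,0.021,0],[-0.002,0.021,0],[-0.002,0.021,0],[-0.002,0.021,0],[-0.002,0.021,0],[-0.002,0.021,0],[-0.002,0.021,0],[-0.002,0.021,0],[-0.002,0.021,0],[-0.002,0.021,0]], claw=[-1,-1,-1,-1,1,1,1,1,1,1,1], force=110)

```text
clock: 9.6
position: [0.5714, 0.2937, 0.0273]
ee_rot: [-0.0, 0.994, -0.109, 0.001]
contact_force: [-0.7, -0.1, 5.8]
width: 0.0202
gripper_force: 107.3
```

```bash
python3 - <<'E'
from h import *
s=manip.get_state(); print(s["clock"],s["position"],rot(s["ee_rot"]).as_euler('zyx',degrees=True),s["contact_force"],s["moment"],s["width"],s["gripper_force"])
P=cloud(manip.get_image("top")).reshape(-1,3)
m=(np.hypot(P[:,0]-.48,P[:,1]-.31)<.09)&(P[:,2]>.001)&(P[:,2]<.012);Q=P[m]
ax=R.from_euler('z',-12.6,degrees=True); q=ax.inv().apply(Q-[.571,.2924,0]); q=q[abs(q[:,1])<.05]
print(np.percentile(q[:,0],[1,99]),np.percentile(q[:,1],[2,50,98]))
E
```

```text
9.6 [0.5714 0.2937 0.0273] [  12.4839    0.0894 -179.9611] [-0.7312 -0.0515  5.8492] [-0.0977  0.2031  0.03  ] 0.02021472359773311 107.31974959373474
[-0.178  -0.0114] [-0.0478 -0.0101  0.041 ]
```

Scoop gripped: its nose lies 178 mm ahead of the grasp, as expected. Next: lift and tilt, go across to hover above the tray, then descend.

```bash
cat >> h.py <<'E'
L=np.array([.3695,-.0297,.040]); TY=-2.3
def traypose(S,h,y=.0008,gx=.108,gz=.0273,tilt=.45):
    A=R.from_euler('z',TY,degrees=True)*R.from_euler('y',-.45)
    return L+A.apply([S+gx,y,gz+h-.001]), tool(TY,tilt)
E
python3 - <<'E'
from h import *
s=manip.get_state()
a=(np.array([.575,.285,.20]),tool(-12.5)); b=(np.array([.587,.20,.286]),tool(TY,.45)); c=traypose(.195,.09); d=traypose(.195,.012)
print(c[0],d[0])
delta(*a); delta(*b,*a); delta(*c,*b); delta(*d,*c)
E
```

```text
[ 0.5916 -0.0378  0.2765] [ 0.6255 -0.0392  0.2063]
d [0.0142, 0.0187, -0.4318] t [-0.0018, -0.0025, 0.0007]
d [0.0753, 0.201, -0.215] t [0.0765, 0.8572, -0.3342]
d [0.0215, 0.5936, 0.0367] t [0.0, 0.0, 0.0]
d [0.0, -0.0, 0.195] t [0.0, 0.0, 0.0]
```

Emit:
carry_out(delta_pos=[[0,0,-0.03],[0,0,-0.1],[0.014,0.0187,-0.2],[0.014,0.0187,-0.3],[0.014,0.0187,-0.4],[0.014,0.0187,-0.4318],[0.014,0.0187,-0.4318]], turn=[[0,0,0],[0,0,0],[0,0,0],[0,0,0],[0,0,0],[0,0,0],[0,0,0]], claw=[1,1,1,1,1,1,1])

```text
clock: 10.35
position: [0.5754, 0.2853, 0.2008]
ee_rot: [-0.001, 0.994, -0.109, 0.002]
contact_force: [0.4, 0.0, -3.1]
width: 0.0203
gripper_force: 108.0
```

Emit:
carry_out(delta_pos=[[0.02,0.05,-0.06],[0.04,0.1,-0.12],[0.06,0.15,-0.18],[0.0753,0.201,-0.215],[0.0753,0.201,-0.215],[0.0753,0.201,-0.215]], turn=[[0.02,0.22,-0.08],[0.04,0.44,-0.17],[0.06,0.66,-0.25],[0.0765,0.857,-0.334],[0.0765,0.857,-0.334],[0.0765,0.857,-0.334]], claw=[1,1,1,1,1,1])

```text
clock: 10.95
position: [0.5846, 0.1995, 0.2818]
ee_rot: [0.005, 0.975, -0.02, 0.22]
contact_force: [-0.3, -0.1, -2.3]
width: 0.0206
gripper_force: 108.4
```

Emit:
carry_out(delta_pos=[[0.004,0.1,0],[0.007,0.2,0],[0.012,0.3,0.01],[0.016,0.4,0.02],[0.0215,0.5,0.03],[0.0215,0.57,0.0367],[0.0215,0.5936,0.0367],[0.0215,0.5936,0.0367],[0.0215,0.5936,0.0367]], turn=[[0,0,0],[0,0,0],[0,0,0],[0,0,0],[0,0,0],[0,0,0],[0,0,0],[0,0,0],[0,0,0]], claw=[1,1,1,1,1,1,1,1,1])

```text
clock: 11.85
position: [0.5913, -0.0371, 0.2739]
ee_rot: [0.004, 0.975, -0.02, 0.222]
contact_force: [-0.2, -0.6, -2.6]
width: 0.0203
gripper_force: 108.8
```

```bash
python3 - <<'E'
from h import *
s=manip.get_state(); print(s["clock"],s["position"],rot(s["ee_rot"]).as_euler('zyx',degrees=True),s["contact_force"],s["moment"],s["width"],s["gripper_force"],s["qpos"])
t=manip.get_image("top"); save(t,"top2",(230,130,430,330),3)
A=R.from_euler('z',TY,degrees=True)*R.from_euler('y',-.45)
q=A.inv().apply(cloud(t).reshape(-1,3)-L)
m=(q[:,2]>.075)&(q[:,2]<.125)&(abs(q[:,1])<.06)&(q[:,0]>.09)&(q[:,0]<.26)
Q=q[m]; print("pan pts",m.sum(),Q.min(0),Q.max(0))
for x in np.arange(.12,.26,.02):
    k=Q[abs(Q[:,0]-x)<.01]
    if len(k): print(x.round(2),np.percentile(k[:,1],[3,97]),np.percentile(k[:,2],[10,50]))
sd=manip.get_image("side"); save(sd,"side2",(200,60,420,260),3)
d=traypose(.195,.010); delta(*d)
E
```

```text
11.85 [ 0.5913 -0.0371  0.2739] [  2.5394  25.5893 178.9862] [-0.1833 -0.6119 -2.585 ] [-0.0158  0.2195 -0.0159] 0.02029798870277146 108.75936985015869 [-0.2321  0.058   1.7633  0.1086  0.8837  1.3287]Traceback (most recent call last):
  File "<stdin>", line 7, in <module>
    return umr_minimum(a, axis, None, out, keepdims, initial, where)
ValueError: zero-size array to reduction operation minimum which has no identity
```

View pics/top2.png

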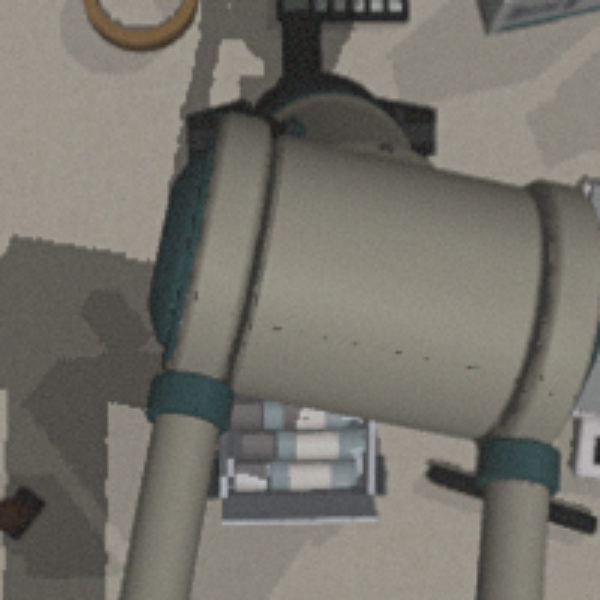

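```bash
python3 - <<'E'
from h import *
sd=manip.get_image("side"); save(sd,"side2",(220,100,420,250),4)
A=R.from_euler('z',TY,degrees=True)*R.from_euler('y',-.45)
q=A.inv().apply(cloud(sd).reshape(-1,3)-L)
m=(q[:,2]>.05)&(q[:,2]<.13)&(abs(q[:,1])<.06)&(q[:,0]>.09)&(q[:,0]<.25)
Q=q[m]; print("pan pts",m.sum())
for x in np.arange(.1,.26,.02):
    k=Q[abs(Q[:,0]-x)<.01]
    if len(k): print(x.round(2),len(k),np.percentile(k[:,1],[3,97]),np.percentile(k[:,2],[5,50]))
delta(*traypose(.195,.010))
E
```

```text
pan pts 738
0.12 34 [-0.0356  0.0321] [0.0862 0.0896]
0.14 116 [-0.0364  0.031 ] [0.0877 0.0914]
0.16 123 [-0.0366  0.0321] [0.0866 0.0902]
0.18 115 [-0.0341  0.034 ] [0.0864 0.089 ]
0.2 117 [-0.0349  0.0337] [0.086  0.0895]
0.22 114 [-0.0348  0.0304] [0.0868 0.09  ]
0.24 119 [-0.0362  0.0332] [0.0854 0.0889]
d [0.0034, 0.0037, 0.1959] t [-0.0028, 0.0035, 0.0023]
```

View pics/side2.png

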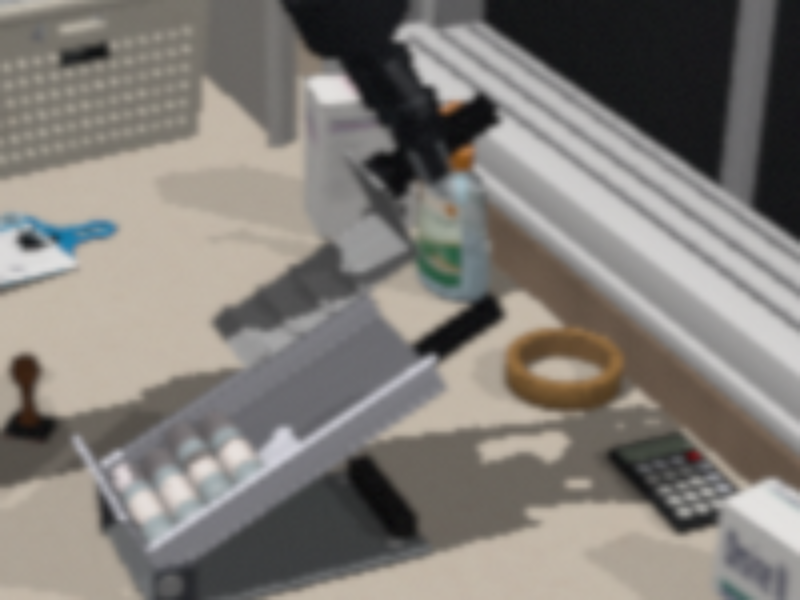

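The pan floor is parallel to the tray floor (z≈0.089 along its whole length) and centred to 2 mm. Lowering now.

Emit:
carry_out(delta_pos=[[0.0034,0.003,0.06],[0.0034,0.003,0.12],[0.0034,0.003,0.17],[0.0034,0.003,0.196],[0.0034,0.003,0.202],[0.0034,0.003,0.208],[0.0034,0.003,0.208]], turn=[[0,0,0],[0,0,0],[0,0,0],[0,0,0],[0,0,0],[0,0,0],[0,0,0]], claw=[1,1,1,1,1,1,1])

```text
clock: 12.65
position: [0.6287, -0.0404, 0.2014]
ee_rot: [0.005, 0.975, -0.019, 0.223]
contact_force: [-0.3, 0.4, -1.9]
width: 0.0202
gripper_force: 108.7
```

```bash
cat > st.py <<'E'
from h import *
A=R.from_euler('z',TY,degrees=True)*R.from_euler('y',-.45)
def st():
    s=manip.get_state(); print(s["clock"],"tray-frame scoop origin",A.inv().apply(s["position"]-L)-[.108,0,.0273],"F tray",A.inv().apply(s["contact_force"]),"M",s["moment"],"w",round(s["width"],4),"dR",(tool(TY,.45).inv()*rot(s["ee_rot"])).as_rotvec())
E
python3 - <<'E'
from st import *
st()
E
```

```text
12.65 tray-frame scoop origin [ 0.1958 -0.0002  0.0052] F tray [-1.1602  0.3479 -1.579 ] M [ 0.032   0.2491 -0.0095] w 0.0202 dR [-0.      0.0003 -0.0006]
```

Emit:
carry_out(delta_pos=[[0,0,0.005],[0,0,0.01],[0,0,0.0135],[0,0,0.0135]], turn=[[0,0,0],[0,0,0],[0,0,0],[0,0,0]], claw=[1,1,1,1])

```text
clock: 13.05
position: [0.6307, -0.0408, 0.1956]
ee_rot: [0.005, 0.975, -0.02, 0.223]
contact_force: [0.2, -1.3, -2.7]
width: 0.0203
gripper_force: 108.7
```

```bash
python3 - <<'E'
from st import *
st()
q=A.inv().apply(cloud(manip.get_image("side")).reshape(-1,3)-L)
for y0 in (-.045,-.02,.02):
  for x in np.arange(.12,.25,.02):
    k=q[(abs(q[:,0]-x)<.01)&(abs(q[:,1]-y0)<.006)&(abs(q[:,2])<.03)]
    if len(k)>3: print(y0,x.round(2),len(k),np.percentile(k[:,2],[10,50]).round(4))
E
```

```text
13.05 tray-frame scoop origin [ 0.1951 -0.0006 -0.0009] F tray [-0.9767 -1.2835 -2.5705] M [-0.0712  0.2535 -0.0157] w 0.0203 dR [-0.0001 -0.0011  0.    ]
-0.045 0.12 8 [0.0048 0.0099]
-0.02 0.12 6 [-0.0017  0.0016]
-0.02 0.14 15 [0.0006 0.0042]
-0.02 0.16 17 [-0.0009  0.0025]
-0.02 0.18 12 [-0.0001  0.002 ]
-0.02 0.2 15 [-0.0003  0.0032]
-0.02 0.22 12 [-0.0002  0.002 ]
-0.02 0.24 16 [-0.0016  0.0008]
0.02 0.12 19 [-0.0047 -0.0027]
0.02 0.14 18 [0.0014 0.0033]
0.02 0.16 16 [-0.0013  0.0007]
0.02 0.18 20 [-0.0021  0.0011]
0.02 0.2 20 [-0.001   0.0021]
0.02 0.22 19 [-0.0012  0.0014]
0.02 0.24 20 [-0.0029 -0.    ]
```

Emit:
carry_out(delta_pos=[[0,0,0.003],[0,0,0.006],[-0.02,0,0.006],[-0.04,0,0.006],[-0.06,0,0.006],[-0.075,0,0.006]], turn=[[0,0,0],[0,0,0],[0,0,0],[0,0,0],[0,0,0],[0,0,0]], claw=[1,1,1,1,1,1])

```text
clock: 13.7
position: [0.6048, -0.0399, 0.1816]
ee_rot: [0.005, 0.974, -0.019, 0.224]
contact_force: [-3.2, -1.3, 5.3]
width: 0.0201
gripper_force: 110.0
```

```bash
python3 - <<'E'
from st import *
st()
E
```

```text
13.7 tray-frame scoop origin [ 0.1657 -0.0007 -0.0023] F tray [-0.479  -1.4262  6.1475] M [-0.1469  0.3184  0.0041] w 0.0201 dR [-0.0007  0.0016 -0.0004]
```

Light contact with the floor, about 8 N. I'll push on in stages.

Emit:
carry_out(delta_pos=[[-0.015,0,0],[-0.03,0,0],[-0.045,0,0],[-0.06,0,0],[-0.075,0,0],[-0.09,0,0],[-0.1,0,0]], turn=[[0,0,0],[0,0,0],[0,0,0],[0,0,0],[0,0,0],[0,0,0],[0,0,0]], claw=[1,1,1,1,1,1,1])

```text
clock: 14.4
position: [0.5692, -0.0386, 0.1645]
ee_rot: [0.005, 0.974, -0.019, 0.224]
contact_force: [-1.7, 0.7, 6.2]
width: 0.0203
gripper_force: 110.0
```

```bash
cat >> st.py <<'E'
def tubes(cams=("side","top")):
    for c in cams:
        manip.get_image(c)
        for r in manip.place_of(c,"tube1")[:5]:
            if r["score"]>.3: print(c,A.inv().apply(np.array(r["point"])-L),round(r["score"],2))
E
python3 - <<'E'
from st import *
st(); tubes()
E
```

```text
14.4 tray-frame scoop origin [ 0.1262 -0.0008 -0.0021] F tray [1.1378 0.668  6.3492] M [-0.1828  0.3145 -0.0864] w 0.0203 dR [-0.001   0.0025 -0.0004]
side [ 0.0883 -0.0029  0.0131] 0.74
side [ 0.0411 -0.0023  0.01  ] 0.69
side [0.0115 0.0053 0.0114] 0.59
side [0.0621 0.0071 0.0141] 0.55
side [ 0.3571 -0.0553 -0.2171] 0.41
top [0.0149 0.0026 0.0095] 0.63
```

Emit:
carry_out(delta_pos=[[-0.015,0,0],[-0.03,0,0],[-0.045,0,0],[-0.06,0,0],[-0.075,0,0],[-0.09,0,0],[-0.09,0,0]], turn=[[0,0,0],[0,0,0],[0,0,0],[0,0,0],[0,0,0],[0,0,0],[0,0,0]], claw=[1,1,1,1,1,1,1])

```text
clock: 15.3
position: [0.5362, -0.0372, 0.1485]
ee_rot: [0.005, 0.974, -0.019, 0.224]
contact_force: [-4.6, -0.9, 6.7]
width: 0.0203
gripper_force: 110.5
```

```bash
python3 - <<'E'
from st import *
st(); tubes()
E
```

```text
15.3 tray-frame scoop origin [ 0.0894 -0.0008 -0.0022] F tray [-1.2051 -1.059   8.0202] M [-0.2867  0.4609 -0.1197] w 0.0203 dR [-0.0009  0.0013 -0.0005]
side [ 0.0399 -0.0027  0.0147] 0.67
side [0.0134 0.0041 0.0139] 0.58
side [0.0624 0.0095 0.0195] 0.44
side [ 0.0893 -0.0049  0.0147] 0.43
```

Emit:
carry_out(delta_pos=[[-0.012,0,0],[-0.024,0,0],[-0.036,0,0],[-0.048,0,0],[-0.06,0,0],[-0.07,0,0],[-0.08,0,0],[-0.08,0,0]], turn=[[0,0,0],[0,0,0],[0,0,0],[0,0,0],[0,0,0],[0,0,0],[0,0,0],[0,0,0]], claw=[1,1,1,1,1,1,1,1])

```text
clock: 16.3
position: [0.5076, -0.0361, 0.1347]
ee_rot: [0.005, 0.974, -0.019, 0.224]
contact_force: [-4.7, 0.1, 8.7]
width: 0.0204
gripper_force: 110.5
```

```bash
python3 - <<'E'
from st import *
st(); tubes()
sd=manip.get_image("side"); save(sd,"side3",(220,150,340,240),6)
E
```

```text
16.3 tray-frame scoop origin [ 0.0577 -0.0008 -0.0022] F tray [-0.4165 -0.1213  9.8501] M [-0.2419  0.5233 -0.0577] w 0.0204 dR [-0.001   0.0015 -0.0005]
side [0.0108 0.006  0.011 ] 0.72
side [ 0.0929 -0.0009  0.0105] 0.68
side [ 0.0399 -0.0004  0.0117] 0.67
side [0.0637 0.0088 0.0121] 0.44
side [ 0.1028 -0.2948 -0.0921] 0.43
```

View pics/side3.png

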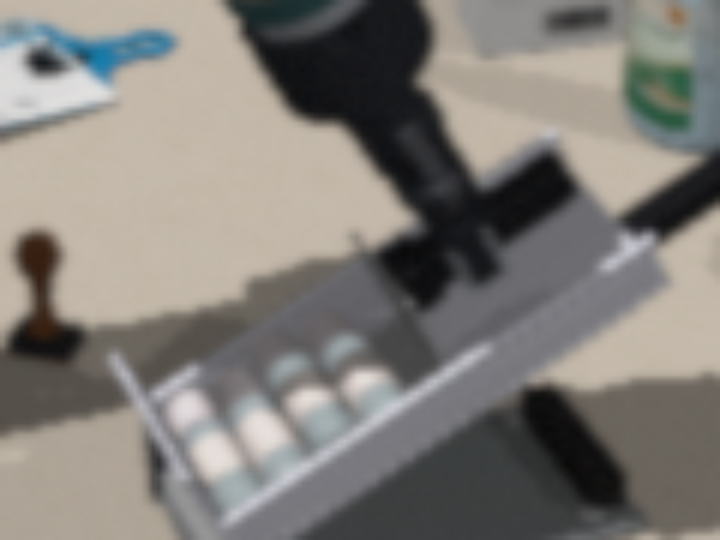

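The tubes sit at x≈11, 40, 64 and 93. The ribs are now at 4, 30, 56 and 82, so there is one tube behind each. I'll push 4 mm more, then draw back uphill clear of the slot.

Emit:
carry_out(delta_pos=[[-0.006,0,0],[-0.01,0,0],[-0.01,0,0],[0,0,-0.002],[0.012,0,-0.004],[0.027,0,-0.006],[0.044,0,-0.006],[0.061,0,-0.006],[0.078,0,-0.006],[0.09,0,-0.006],[0.095,0,-0.006],[0.095,0,-0.006]], turn=[[0,0,0],[0,0,0],[0,0,0],[0,0,0],[0,0,0],[0,0,0],[0,0,0],[0,0,0],[0,0,0],[0,0,0],[0,0,0],[0,0,0]], claw=[1,1,1,1,1,1,1,1,1,1,1,1], force=120)

```text
clock: 17.75
position: [0.541, -0.0371, 0.1523]
ee_rot: [0.004, 0.975, -0.019, 0.223]
contact_force: [-0.2, 0.2, -2.9]
width: 0.02
gripper_force: 117.5
```

```bash
python3 - <<'E'
from st import *
st(); tubes()
E
```

```text
17.75 tray-frame scoop origin [ 0.0955 -0.0005 -0.0008] F tray [-1.3946  0.1936 -2.517 ] M [0.0198 0.2144 0.0442] w 0.02 dR [ 0.     -0.0009 -0.0003]
side [ 0.0738 -0.0029  0.0111] 0.68
side [0.1048 0.0075 0.0162] 0.62
side [ 0.1357 -0.0046  0.0122] 0.59
side [0.0505 0.0049 0.0111] 0.57
```

All four tubes moved back with the scoop and the nose is clear of the wall. Lifting along the tray normal.

Emit:
carry_out(delta_pos=[[0,0,-0.008],[0,0,-0.02],[0,0,-0.04],[0,0,-0.065],[0,0,-0.095],[0,0,-0.13],[0,0,-0.165],[0,0,-0.2],[0,0,-0.23],[0,0,-0.245],[0,0,-0.25],[0,0,-0.25]], turn=[[0,0,0],[0,0,0],[0,0,0],[0,0,0],[0,0,0],[0,0,0],[0,0,0],[0,0,0],[0,0,0],[0,0,0],[0,0,0],[0,0,0]], claw=[1,1,1,1,1,1,1,1,1,1,1,1])

```text
clock: 19.15
position: [0.4972, -0.0353, 0.2427]
ee_rot: [0.005, 0.975, -0.02, 0.223]
contact_force: [-0.0, 0.6, -2.6]
width: 0.0203
gripper_force: 117.6
```

```bash
python3 - <<'E'
from st import *
st(); tubes(("side",))
W=np.load("/tmp/t.npz")["W"].reshape(-1,3); c0=np.array([.485,-.331,0])
for y in (-12.5,-13.5,-14.5):
    q=R.from_euler('z',y,degrees=True).inv().apply(W-c0)
    m=(abs(q[:,0])<.13)&(abs(q[:,1])<.1)&(q[:,2]>.0215)&(q[:,2]<.031)
    k=q[m]; 
    ed=[np.median([np.percentile(k[abs(k[:,1]-v)<.004,0],p) for v in np.arange(-.05,.051,.01)]) for p in (1,99)]
    es=np.array([[np.percentile(k[abs(k[:,0]-v)<.004,1],p) for v in np.arange(-.07,.071,.01)] for p in (1,99)])
    x=np.arange(-.07,.071,.01)
    print(y,"x",ed,"y",np.median(es,1),"edge slope deg",np.degrees(np.arctan([np.polyfit(x,e,1)[0] for e in es])), np.median(k[:,2]))
E
```

```text
19.15 tray-frame scoop origin [ 0.0953 -0.0005  0.0996] F tray [-1.207   0.5668 -2.3383] M [-0.0117  0.1563 -0.0061] w 0.0203 dR [-0.0002 -0.0004 -0.0001]
side [0.0457 0.0064 0.1147] 0.75
side [ 0.0752 -0.0016  0.1126] 0.64
side [0.103  0.0108 0.1145] 0.58
side [ 0.1355 -0.0018  0.1114] 0.55
-12.5 x [np.float64(-0.08830832777557822), np.float64(0.08765728401865876)] y [-0.0673  0.0698] edge slope deg [-1.7332 -1.3073] 0.026469818807858703
-13.5 x [np.float64(-0.08872470136696654), np.float64(0.08792830333711935)] y [-0.0669  0.0698] edge slope deg [-0.5349 -0.3762] 0.026469818807858703
-14.5 x [np.float64(-0.08818835421756283), np.float64(0.08803696111970465)] y [-0.0668  0.0697] edge slope deg [0.4471 0.6715] 0.026469818807858703
```

All four tubes are on the pan at the expected height. Levelling, then over to the scale.

```bash
python3 - <<'E'
from h import *
s=manip.get_state()
a=(np.array([.51,-.06,.29]),tool(TY)); b=(np.array([.5902,-.3556,.20]),tool(-14))
delta(*a); delta(*b,*a)
E
```

```text
d [0.0834, 0.0604, -0.0934] t [-0.0002, -0.8559, 0.0]
d [0.23, 0.7304, 0.225] t [0.0, -0.0, 0.39]
```

Emit:
carry_out(delta_pos=[[0.004,0.003,-0.005],[0.012,0.009,-0.014],[0.022,0.016,-0.025],[0.033,0.024,-0.037],[0.044,0.032,-0.049],[0.055,0.04,-0.061],[0.065,0.048,-0.073],[0.074,0.054,-0.083],[0.081,0.059,-0.091],[0.0834,0.0604,-0.0934],[0.0834,0.0604,-0.0934]], turn=[[0,-0.04,0],[0,-0.12,0],[0,-0.22,0],[0,-0.33,0],[0,-0.44,0],[0,-0.55,0],[0,-0.65,0],[0,-0.75,0],[0,-0.82,0],[0,-0.856,0],[0,-0.856,0]], claw=[1,1,1,1,1,1,1,1,1,1,1])

```text
clock: 20.35
position: [0.5113, -0.0602, 0.2898]
ee_rot: [-0.0, 1.0, -0.02, 0.0]
contact_force: [0.3, -0.2, -3.6]
width: 0.0202
gripper_force: 117.6
```

```bash
python3 - <<'E'
from h import *
s=manip.get_state(); print(s["clock"],s["position"],rot(s["ee_rot"]).as_euler('zyx',degrees=True),s["contact_force"],s["width"])
manip.get_image("side")
for r in manip.place_of("side","tube1")[:5]: print(R.from_euler('z',-TY,degrees=True).apply(np.array(r["point"])-s["position"])+[.108,0,.0273],r["score"])
delta((.5902,-.3556,.20),tool(-14))
E
```

```text
20.35 [ 0.5113 -0.0602  0.2898] [   2.2931    0.0481 -179.9897] [ 0.2942 -0.1894 -3.596 ] 0.020242399941725157
[-0.0175 -0.002   0.0142] 0.8
[-0.0484  0.0048  0.0148] 0.7
[ 0.0376 -0.0009  0.013 ] 0.51
[0.0056 0.0105 0.0131] 0.45
d [0.2297, 0.7309, 0.2245] t [-0.0007, -0.0006, 0.3903]
```

Emit:
carry_out(delta_pos=[[0.001,0.004,0.001],[0.005,0.015,0.004],[0.01,0.031,0.01],[0.017,0.054,0.017],[0.026,0.082,0.025],[0.036,0.114,0.035],[0.047,0.151,0.046],[0.059,0.189,0.058],[0.073,0.231,0.071],[0.086,0.275,0.084],[0.1,0.319,0.098],[0.115,0.365,0.112]], turn=[[0,0,0.002],[0,0,0.008],[0,0,0.017],[0,0,0.029],[0,0,0.044],[0,0,0.061],[0,0,0.08],[0,0,0.101],[0,0,0.123],[0,0,0.147],[0,0,0.17],[0,0,0.195]], claw=[1,1,1,1,1,1,1,1,1,1,1,1])

```text
clock: 21.65
position: [0.5507, -0.2095, 0.2451]
ee_rot: [-0.0, 0.997, -0.072, 0.0]
contact_force: [0.1, -0.1, -4.4]
width: 0.0203
gripper_force: 117.6
```

```bash
python3 - <<'E'
from h import *
s=manip.get_state(); print(s["clock"],s["position"],s["qpos"])
R0=tool(TY); p0=np.array([.5113,-.0602,.2898]); ph=p0+R0.apply(np.array([.115,.365,.112])*.4); Rh=R0*R.from_rotvec([0,0,np.radians(30*.195)])
delta((.5902,-.3556,.20),tool(-14),ph,Rh)
E
```

```text
21.65 [ 0.5507 -0.2095  0.2451] [-0.4817  0.2899  1.4504  0.0003  1.4007  1.2325]
d [0.1483, 0.3517, 0.1125] t [-0.0, -0.0, 0.195]
```

Emit:
carry_out(delta_pos=[[0.019,0.044,0.014],[0.037,0.087,0.028],[0.054,0.129,0.041],[0.071,0.17,0.054],[0.087,0.207,0.066],[0.102,0.242,0.077],[0.115,0.273,0.087],[0.126,0.3,0.096],[0.136,0.321,0.103],[0.142,0.338,0.108],[0.147,0.348,0.111],[0.148,0.352,0.1125]], turn=[[0,0,0.025],[0,0,0.048],[0,0,0.072],[0,0,0.094],[0,0,0.115],[0,0,0.134],[0,0,0.151],[0,0,0.166],[0,0,0.178],[0,0,0.187],[0,0,0.193],[0,0,0.195]], claw=[1,1,1,1,1,1,1,1,1,1,1,1])

```text
clock: 22.85
position: [0.5892, -0.3557, 0.2007]
ee_rot: [-0.0, 0.993, -0.122, 0.0]
contact_force: [-0.6, -0.5, -3.7]
width: 0.0201
gripper_force: 117.6
```

```bash
python3 - <<'E'
from h import *
manip.get_image("side"); sd=manip.get_image("side")
s=manip.get_state(); print(s["clock"],s["position"],rot(s["ee_rot"]).as_euler('zyx',degrees=True),s["contact_force"])
C=np.array([.4854,-.3295,.025]); Z=R.from_euler('z',14,degrees=True)
for r in manip.place_of("side","tube1")[:5]: print(Z.apply(np.array(r["point"])-s["position"])+[.108,0,.0273],r["score"])
q=Z.apply(cloud(sd).reshape(-1,3)-s["position"])+[.108,0,.0273]
m=(abs(q[:,0])<.1)&(abs(q[:,1])<.06)&(q[:,2]>-.03)&(q[:,2]<.05); k=q[m]; print(m.sum(),k.min(0),k.max(0))
for x in np.arange(-.07,.06,.02):
    j=k[abs(k[:,0]-x)<.008]
    if len(j)>3: print(x.round(2),len(j),np.percentile(j[:,1],[2,98]),np.percentile(j[:,2],[3,50,97]))
save(sd,"side4",(250,150,430,300),4)
delta((.5902,-.3556,.0625),tool(-14))
E
```

```text
22.95 [ 0.589  -0.3554  0.2009] [  13.9916    0.0448 -179.9943] [-0.3526 -0.2014 -3.4925]
[-0.0468  0.0065  0.0119] 0.83
[-0.0212  0.0002  0.0136] 0.8
[0.0374 0.0024 0.013 ] 0.71
[0.0086 0.0086 0.013 ] 0.62
1823 [-0.0693 -0.0529 -0.0022] [0.0998 0.0538 0.0498]
-0.07 63 [-0.0376  0.0302] [-0.0012  0.0017  0.0039]
-0.05 261 [-0.043   0.0435] [0.0021 0.0196 0.0264]
-0.03 191 [-0.0485  0.0394] [0.0023 0.0197 0.0252]
-0.01 140 [-0.0484  0.0396] [0.0082 0.0226 0.0268]
0.01 212 [-0.0408  0.0493] [0.0006 0.0237 0.0268]
0.03 250 [-0.0505  0.0379] [0.0048 0.0216 0.0263]
0.05 59 [-0.0477  0.0324] [-0.0002  0.0043  0.0235]
d [0.0028, 0.0005, 0.3462] t [-0.0008, -0.0015, 0.0005]
```

View pics/side4.png

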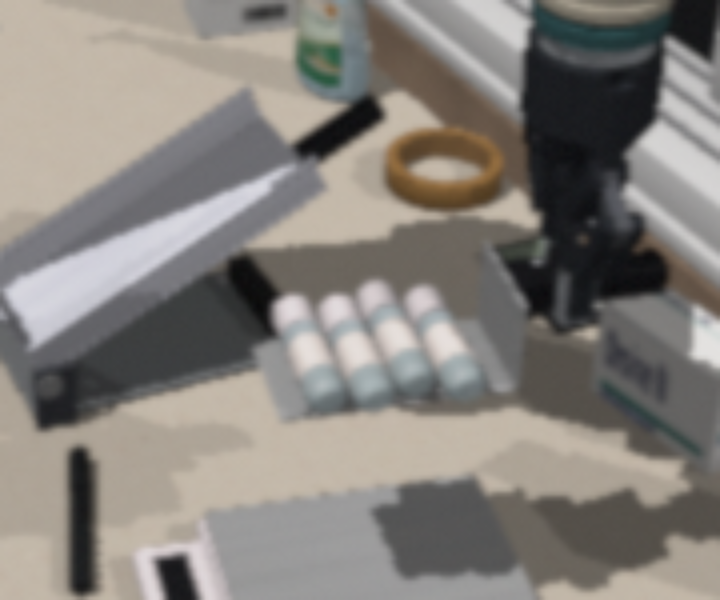

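All four tubes lie on the level pan (crop (290–460, 285–405)), the tray is still raised, and the scoop is above the scale plate. Lowering.

Emit:
carry_out(delta_pos=[[0.0028,0,0.015],[0.0028,0,0.05],[0.0028,0,0.09],[0.0028,0,0.14],[0.0028,0,0.19],[0.0028,0,0.235],[0.0028,0,0.275],[0.0028,0,0.305],[0.0028,0,0.327],[0.0028,0,0.34],[0.0028,0,0.346],[0.0028,0,0.346]], turn=[[0,0,0],[0,0,0],[0,0,0],[0,0,0],[0,0,0],[0,0,0],[0,0,0],[0,0,0],[0,0,0],[0,0,0],[0,0,0],[0,0,0]], claw=[1,1,1,1,1,1,1,1,1,1,1,1])

```text
clock: 24.2
position: [0.5904, -0.3559, 0.0626]
ee_rot: [0.0, 0.993, -0.122, 0.001]
contact_force: [-0.8, -0.4, -3.7]
width: 0.0202
gripper_force: 117.6
```

```bash
cat > sc.py <<'E'
from h import *
C=np.array([.4854,-.3295,.025]); Z=R.from_euler('z',14,degrees=True)
s=manip.get_state(); print(s["clock"],"pan in scale",Z.apply(s["position"]-C)-[.108,0,.0273],rot(s["ee_rot"]).as_euler('zyx',degrees=True),s["contact_force"],s["moment"],s["width"])
E
python3 sc.py; python3 - <<'E'
from sc import *
q=Z.apply(cloud(manip.get_image("side")).reshape(-1,3)-C)
k=q[(abs(q[:,0])<.1)&(abs(q[:,1])<.07)&(abs(q[:,2])<.03)]
for x in np.arange(-.08,.08,.02):
    j=k[abs(k[:,0]-x)<.008]
    if len(j)>3: print(x.round(2),len(j),np.percentile(j[:,2],[3,50,97]))
E
```

```text
24.2 pan in scale [ 0.0003 -0.0002  0.0103] [ 13.9919   0.0669 179.9778] [-0.7727 -0.3874 -3.7289] [-0.0957 -0.3219  0.0131] 0.02020814577503919
24.2 pan in scale [ 0.0003 -0.0002  0.0103] [ 13.9919   0.0669 179.9778] [-0.7727 -0.3874 -3.7289] [-0.0957 -0.3219  0.0131] 0.02020814577503919
-0.08 261 [-0.004  -0.      0.0038]
-0.06 333 [-0.0032  0.0103  0.0281]
-0.04 125 [-0.0094  0.0009  0.0291]
-0.02 168 [-0.0056  0.0018  0.0291]
0.0 177 [-0.0062  0.0028  0.0294]
0.02 180 [-0.0069  0.0093  0.0296]
0.04 105 [-0.0037  0.0009  0.0292]
0.06 250 [-0.0032  0.0099  0.0243]
```

Now down slowly, 1 mm per row.

Emit:
carry_out(delta_pos=[[0,0,0.004],[0,0,0.008],[0,0,0.012],[0,0,0.0145],[0,0,0.017],[0,0,0.0195],[0,0,0.0215],[0,0,0.0215]], turn=[[0,0,0],[0,0,0],[0,0,0],[0,0,0],[0,0,0],[0,0,0],[0,0,0],[0,0,0]], claw=[1,1,1,1,1,1,1,1])

```text
clock: 25.05
position: [0.5902, -0.3558, 0.0537]
ee_rot: [-0.0, 0.993, -0.122, 0.0]
contact_force: [-0.3, 0.4, -3.6]
width: 0.0202
gripper_force: 117.6
```

```bash
python3 sc.py
```

```text
25.05 pan in scale [ 0.     -0.0002  0.0014] [  13.9972    0.0368 -179.997 ] [-0.3298  0.3602 -3.6057] [-0.0604 -0.3273 -0.0189] 0.020229879013046945
```

Emit:
carry_out(delta_pos=[[0,0,0.0015],[0,0,0.003],[0,0,0.0045],[0,0,0.0045]], turn=[[0,0,0],[0,0,0],[0,0,0],[0,0,0]], claw=[1,1,1,1])

```text
clock: 25.45
position: [0.5905, -0.356, 0.0525]
ee_rot: [0.0, 0.993, -0.122, 0.001]
contact_force: [0.9, 0.8, -1.1]
width: 0.0204
gripper_force: 118.0
```

```bash
python3 sc.py
```

```text
25.45 pan in scale [ 0.0004 -0.0003  0.0002] [ 13.9968   0.0777 179.9723] [ 0.9042  0.78   -1.0676] [ 0.058  -0.045  -0.0035] 0.02041600013777138
```

Contact: the load and the moment have transferred to the scale. Ease the grip and release.

Emit:
carry_out(delta_pos=[[0,0,0.001],[0,0,0.001],[0,0,0.001],[0,0,0.001],[0,0,0.001],[0,0,0.001],[0,0,0.001],[0,0,0.001]], turn=[[0,0,0],[0,0,0],[0,0,0],[0,0,0],[0,0,0],[0,0,0],[0,0,0],[0,0,0]], claw=[1,1,0.45,0.35,0.2,0,-0.1,-0.1], force=20)

```text
clock: 26.25
position: [0.5902, -0.3558, 0.0515]
ee_rot: [0.0, 0.993, -0.122, 0.0]
contact_force: [-0.8, -0.6, -0.3]
width: 0.0472
gripper_force: 0.0
```

```bash
python3 sc.py
```

```text
26.25 pan in scale [ 0.0001 -0.0002 -0.0008] [ 13.995    0.0425 179.9948] [-0.7688 -0.5861 -0.2726] [ 0.0026 -0.0221 -0.0225] 0.047235417546641054
```

Released cleanly. Retreat straight up, then check.

Emit:
carry_out(delta_pos=[[0,0,-0.02],[0,0,-0.06],[0,0,-0.12],[0,0,-0.2],[0,0,-0.3],[0,0,-0.4],[0,0,-0.5],[0,0,-0.5]], turn=[[0,0,0],[0,0,0],[0,0,0],[0,0,0],[0,0,0],[0,0,0],[0,0,0],[0,0,0]], claw=[-0.1,-0.1,-0.1,-0.1,-0.1,-0.1,-0.1,-0.1])

```text
clock: 27.05
position: [0.5927, -0.3577, 0.26]
ee_rot: [0.004, 0.993, -0.122, 0.007]
contact_force: [0.3, 0.0, 0.5]
width: 0.0471
gripper_force: 0.0
```

```bash
python3 - <<'E'
from sc import *
sd=manip.get_image("side"); t=manip.get_image("top")
save(sd,"side5",(200,130,440,330),3)
for c in("side","top"):
  for n in("tube1","scoop","scoop_grip"):
    for r in manip.place_of(c,n)[:4 if n=="tube1" else 1]: print(c,n,Z.apply(np.array(r["point"])-C),round(r["score"],2))
E
```

```text
27.05 pan in scale [ 0.0029 -0.0014  0.2077] [ 13.9948   0.7014 179.5041] [0.3283 0.0445 0.548 ] [-0.0385  0.0109  0.004 ] 0.04712849380390857
side tube1 [0.0067 0.008  0.0153] 0.75
side tube1 [-0.0459  0.0061  0.011 ] 0.73
side tube1 [ 0.038  -0.0025  0.0152] 0.62
side tube1 [-0.0168 -0.0013  0.0118] 0.61
side scoop [ 0.0023 -0.0028  0.004 ] 0.87
side scoop_grip [0.1118 0.0011 0.0451] 0.57
top tube1 [ 0.0313 -0.0036  0.0136] 0.89
top tube1 [-0.045   0.0025  0.0142] 0.68
top tube1 [-0.014   0.0007  0.0116] 0.63
top tube1 [0.0095 0.0057 0.0103] 0.55
top scoop [ 0.0032 -0.0052 -0.0006] 0.71
top scoop_grip [ 0.1182 -0.0065  0.045 ] 0.95
```

View pics/side5.png

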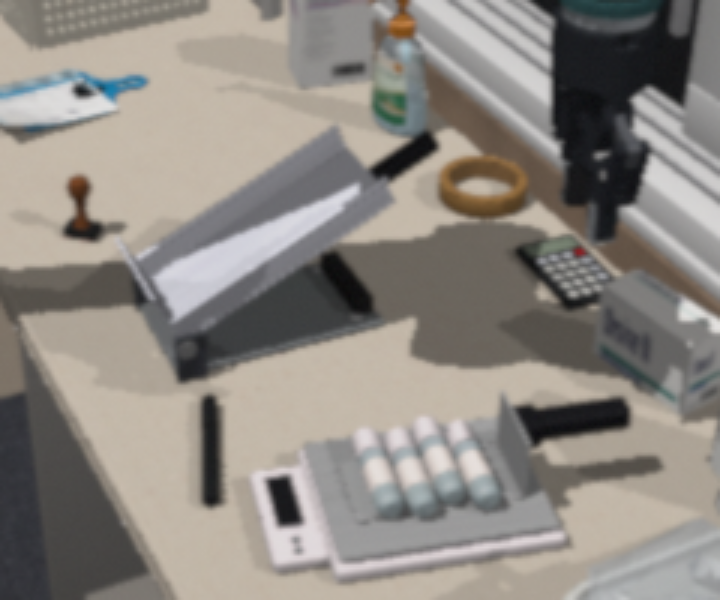

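The scoop sits flat and centred on the plate with its four tubes at (355–500, 420–515). The tray is still raised, the other things are in place, and the gripper is clear.

```bash
python3 -c "
from rig import manip
print(manip.sign_off())"
```

```text
the job is handed in; nothing more can be done
None
```

Job handed in at about 27 s: the tray is left raised at its stop, and the scoop with all four tubes sits flat, its pan within about 5 mm of the middle of the scale's plate, released, with nothing else disturbed.

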